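# Set the kitchen tap for filling the pot with cold water

### The arm

A 7-joint arm with a two-finger parallel gripper is mounted at the origin on the work surface. World frame = base frame: x ahead of the robot, y to its left, z up, the work surface at z = 0. Lengths are in m, angles in rad, forces in N, time in s.
With the tool pointing down it reaches from about 0.4 to 0.875 m from the base axis. Payload 19.3 kg.
Tool frame: the origin (TCP) lies on the centre line of the jaws, within the pads' length; the fingertips stand 11 mm ahead of it and the grasp point (between the pads) lies 8 mm behind it; y points along the fingers, x is the direction in which the jaws open and shut, and the axes are right-handed (so a half turn about y gives the same grasp; the last joint's range is limited). The gripper opens to 85 mm and grips with 20 to 120 N. Pads are 22 mm wide; open, the fingers measure 114 mm over their backs; the gripper's body (76 mm by 85 mm) begins 54 mm behind the grasp point. The pads swing forward as they close: fully open they stand 13 mm farther back than shut.
Start: joints at [-1.2, 0.521, -0.036, 1.599, 0.021, 1.021, -0.113], TCP at [0.267, 0.565, 0.242] pointing down, gripper open.
Joint ranges: [-2.91, 2.91], [-0.3, 2.13], [-1.5, 1.42], [0.17, 2.43], [-1.26, 4.41], [0.16, 1.93], [-2.52, 2.52]. Speed limits (rad/s): [1.89, 1.89, 2.39, 2.39, 3.01, 3.01, 3.01].

### API

Orientations are given as [roll, pitch, yaw] about the fixed x, y, z axes, in that order (R = Rz(yaw) Ry(pitch) Rx(roll)).
In Python, from workcell import monitor, cams, bot gives the robot as it stands.
- The arm moves only by the tool send_rows, never from a script. Its argument "series" is text: rows parted by semicolons, each of 7 numbers parted by spaces: the turn, a rotation vector about the tool's x, y, z in rad, then the shift along the tool's x, y, z in mm, then the opening, from 0 (shut) to 1 (fully open). In form: ax ay az tx ty tz claw; .... A call has 1 to 20 rows; each row is the pose to reach, as a shift and turn from the pose commanded when the call began, along the tool's axes at that moment; what a row does not reach only later rows make up. A row lasts 1/12 s, in which the tool goes at most 41.7 mm and 7.16 degrees, less where a joint would pass 70% of its speed; a pose out of reach is approached as far as the arm can. A call with a gripper value outside its range is refused whole. The fingers move at their own pace and stop on an object; "force" is the grip in N (left out, the last holds). Time passes only in rows, so rows that repeat a pose let the fingers close. It gives the time, the measured TCP pose, the force and the opening at its end, in the units of the state.
- monitor.observe(): the state, without advancing time (a new reading comes with each control period).
- cams.grab_frame(name): name is "scene" or "top" or "wrist"; returns the picture (384x512x3 uint8, red, green, blue); there is no depth.
- cams.get_calibration(name): a dict with "mtx" (3x3 intrinsics, pixels), "origin" and "attitude" of the camera in the world. Camera axes: x right, y down, z forward; pixel columns grow to the right and rows downward; lengths in m; the calibration is good to about 2 mm. A picture is of the moment at which its call begins: read the wrist's pose just before it. get_calibration takes no time and is no camera call; for the wrist camera it gives the pose at the moment of the call.
- bot.job_done(): hands the job in, once; it reports no verdict.
The state is a dict: "clock": time; "qpos": joint angles; "qd": joint speeds; "joint_efforts": joint torques, N m; "position": TCP position; "tool_rot": TCP orientation; "force": force on the tool from outside, world axes, zero at the start; "moment": the same for the moment, N m; "grip_width": finger opening in m.
Only numpy, scipy, OpenCV 4.12 (cv2) and the standard library are available. Lean on these libraries where they do the work, as an engineer would, in place of code of your own. Each camera call takes 0.05 s, during which the arm holds its last target.

### The job

Get the kitchen tap ready to fill the cooking pot with cold water: with a fingertip, gently push the swivelling spout round until its outlet is over the middle of the pot (the straight-sided one with two handles, not the bowl), and push the small lever on top of the tap round to the right, as seen from the robot, as far as it goes. Leave the pot, the bowl, the soap pump and the mug standing where they are.

Things in the scene. Friction and masses are not known exactly. Their poses are not given: they have to be found in the camera images.
- sink: The fixed steel drainer plate and tap column. Origin on the tap's vertical axis (the axis of both the spout and the lever), at work-surface height; z up; x points away from the robot and y to the robot's left, but the whole unit is turned by up to 0.35 rad. The plate is 370 x 620 mm and 6 mm thick, from x = -260 to +110 mm, with a rim 12 mm high. Tap column: 44 mm across, foot flange 64 mm, up to 239 mm above the work surface.
- spout (a joint): Spout angle about the tap's vertical axis, rad, growing anticlockwise seen from above. At 0 the spout points along -x of sink, towards the robot; positive swings its outlet to the robot's right, negative to the robot's left; stops at -1.3 and 1.3. Friction 0.25 N m (about 2 N at 130 mm from the axis); it stays where it is left. Gently means under 25 N on the spout.
- outlet (a point): The centre of the outlet, the lower end of the nozzle at the spout's free end, 188 mm from the tap's axis and 160 mm above the work surface. The nozzle is a round steel piece, 28 mm across. The spout is a straight level black bar, 22 mm wide and 26 mm high, its mid-height at 200 mm above the work surface (187 to 213 mm), reaching from the round collar (52 mm across, on the axis) to 208 mm from the axis. The x axis of this frame points from the outlet back to the tap's axis.
- lever (a joint): Lever angle about the tap's vertical axis, rad, growing clockwise seen from above. At 0 the lever points along +x of sink, away from the robot; positive swings its free end to the robot's right (cold); stops at -1.2 and 1.2. Friction 0.12 N m (about 1.6 N at 75 mm from the axis); it stays where it is left. The stops are rigid: gently means under 40 N on the lever.
- lever_end (a point): The free end of the lever, 100 mm from the tap's axis, at mid-height of the bar, 252 mm above the work surface. The lever is a level steel bar, 14 mm wide and 14 mm high (245 to 259 mm above the work surface), on a round cap 48 mm across (243 to 261 mm), the top of the tap. The x axis of this frame points outwards along the bar.
- pot_centre (a point): Centre of the cooking pot, half-way up. Loose steel pot, 176 mm across, 100 mm high, open at the top, rim 106 mm above the work surface; two dark loop handles on opposite sides, 234 mm over both. It stands on the plate left or right of the tap, with its middle about 177 to 200 mm from the tap's axis; the bowl stands on the other side.
- bowl_centre (a point): Centre of the mixing bowl, half-way up. Loose flared steel bowl, 164 mm across the rim, 65 mm high, no handles. Bystander.
- soap_centre (a point): Centre of the soap pump, half-way up. Loose grey bottle, 56 mm across, 138 mm high with its steel pump. Bystander.
- mug_centre (a point): Centre of the mug, half-way up. Loose white mug, 76 mm across, 85 mm high, with a handle. Bystander.
Not all that is in view belongs to the job. What is shaped like the part that bears pot_centre but blue is not meant. Leave any orange look-alike of the part that bears soap_centre alone.

How it is judged:
At the end, for the whole second after the job is handed in: The spout's outlet is within 35 mm, horizontally, of the pot's centre; the lever is within 0.12 rad of its right-hand stop; both are still; pot, bowl, soap pump and mug stand upright within 20 mm of where they were (horizontal distance between outlet and pot_centre below 0.035 m and value of joint lever above 1.08 rad and velocity of joint spout between -0.05 and 0.05 rad/s and velocity of joint lever between -0.05 and 0.05 rad/s and distance of each of pot_centre, bowl_centre, soap_centre, mug_centre from where it was at the start of the episode below 0.02 m and angle between each of pot_centre, bowl_centre, soap_centre, mug_centre's own z axis and vertical below 0.1 rad); the robot touches nothing.
It fails at once if the pot is shoved, lifted or tipped (moved over 30 mm, raised over 10 mm or tilted over 0.25 rad) (distance of pot_centre from where it was at the start of the episode above 0.03 m or height (world z) of pot_centre above 0.066 m or angle between pot_centre's own z axis and vertical above 0.25 rad).
It fails at once if the bowl, soap pump or mug is shoved, lifted or tipped (by the same measures) ((distance of bowl_centre from where it was at the start of the episode above 0.03 m or height (world z) of bowl_centre above 0.0485 m or angle between bowl_centre's own z axis and vertical above 0.25 rad) or (distance of soap_centre from where it was at the start of the episode above 0.03 m or height (world z) of soap_centre above 0.086 m or angle between soap_centre's own z axis and vertical above 0.25 rad) or (distance of mug_centre from where it was at the start of the episode above 0.03 m or height (world z) of mug_centre above 0.0585 m or angle between mug_centre's own z axis and vertical above 0.25 rad)).
It fails at once if the spout is gripped or rammed (over 25 N from the fingers) (contact force between the fingers and spout above 25 N).
It fails at once if the lever is gripped or rammed (over 40 N from the fingers) (contact force between the fingers and lever above 40 N).
It also fails if it takes over 72 s, if anything falls off the work surface, if the arm or the gripper's body presses on something with over 40 N, if the wrist force passes 120 N, or if a joint passes its speed limit or range.

## Working session

There is one attempt and no reset: what is moved stays moved. The work goes in short steps, Python scripts to look and compute and a tool call to move; the robot and the scene stay as the last step left them, time stands still between calls to the robot, and variables do not carry over. Pictures are saved under pics/ and viewed, and the job is handed in when it is done.

Besides the shell and the picture viewer there is one more tool, called after "Emit:" in YAML: its name, and indented under it one key for each argument. send_rows: Moves the arm, as the interface text tells. Its arguments: {"type":"object","properties":{"series":{"type":"string"},"force":{"type":"number"}},"required":["series"]}

```bash
mkdir -p pics; ls; python3 - <<'E'
from workcell import monitor, cams, bot
import cv2
s=monitor.observe()
for k,v in s.items(): print(k,v)
for n in("scene","top"):
    cv2.imwrite(f"pics/{n}0.png",cams.grab_frame(n)[:,:,::-1]); print(n,cams.get_calibration(n))
E
```

```text
pics
clock 0.0
qpos [-1.20015782  0.52205259 -0.0363613   1.59997866  0.02121446  1.02107309
 -0.11281975]
qd [-0.00131389 -0.00216636 -0.00081836  0.00179875 -0.00086455  0.00075648
  0.00036499]
joint_efforts [-1.36187133e-03 -9.27071929e+01  1.97976261e+00 -3.69931126e+01
  1.78206910e-02  8.42937094e-03 -7.00779850e-06]
position [0.26657185 0.56496049 0.2417118 ]
tool_rot [-1.57087044e+00  1.12377684e-03  1.12996448e+00]
force [-0.27486008  0.13970982  0.25523361]
moment [-0.00853894  0.0548633  -0.00652419]
grip_width 0.08556961682869496
scene {'mtx': array([[368.71501568,   0.        , 252.90544093],
       [  0.        , 368.71501568, 191.95645097],
       [  0.        ,   0.        ,   1.        ]]), 'origin': array([ 1.17534723, -0.55981909,  1.23490805]), 'attitude': array([-2.50903491,  0.00929095,  0.96095884])}
top {'mtx': array([[493.46494494,   0.        , 259.36390866],
       [  0.        , 493.46494494, 184.82781716],
       [  0.        ,   0.        ,   1.        ]]), 'origin': array([ 0.42071984, -0.12683951,  1.97629294]), 'attitude': array([-3.07952591,  0.00826838, -1.57286612])}
```

View pics/scene0.png

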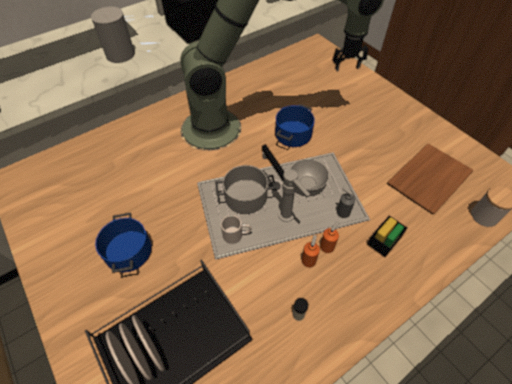

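View pics/top0.png

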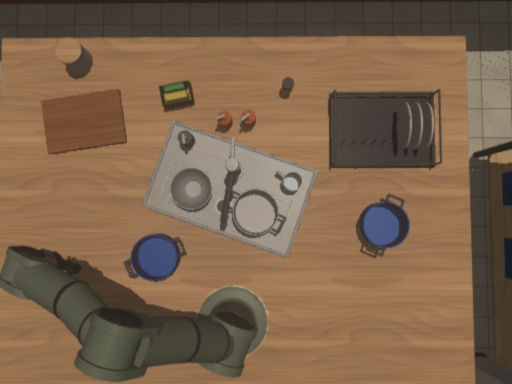

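```bash
cat > h.py <<'E'
import numpy as np, cv2
from scipy.spatial.transform import Rotation as R
from workcell import monitor, cams, bot
def ray(c,u,v):
    d=R.from_euler('xyz',c['attitude']).as_matrix()@np.linalg.inv(c['mtx'])@[u,v,1.]
    return np.array(c['origin']),d
def onz(c,u,v,z):
    o,d=ray(c,u,v); return o+d*(z-o[2])/d[2]
def proj(c,p):
    q=c['mtx']@(R.from_euler('xyz',c['attitude']).as_matrix().T@(np.asarray(p)-c['origin'])); return q[:2]/q[2]
E
python3 - <<'E'
from h import *
a=cv2.imread('pics/top0.png')[110:265,130:330]; cv2.imwrite('pics/top0c.png',cv2.resize(a,None,fx=4,fy=4,interpolation=cv2.INTER_CUBIC)[:600])
a=cv2.imread('pics/scene0.png')[130:270,190:380]; cv2.imwrite('pics/scene0c.png',cv2.resize(a,None,fx=4,fy=4,interpolation=cv2.INTER_CUBIC))
E
```

```text
(no output)
```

View pics/top0c.png

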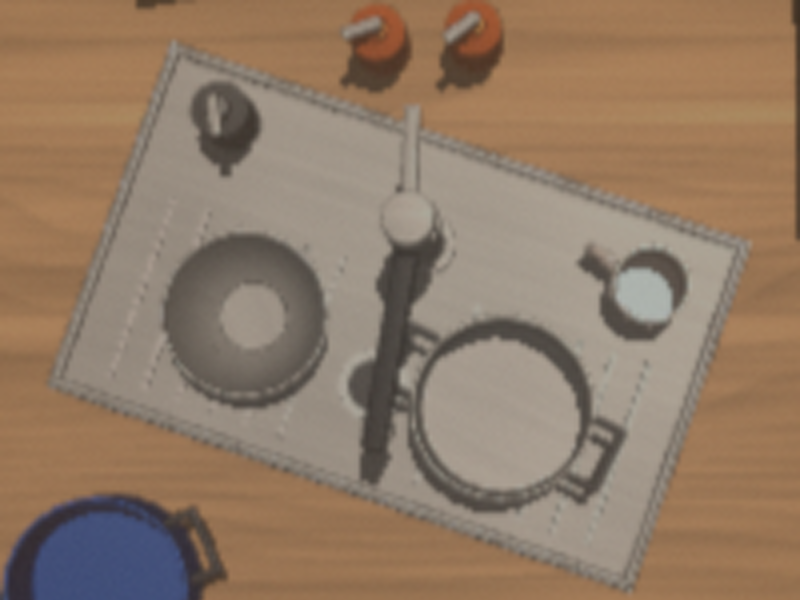

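View pics/scene0c.png

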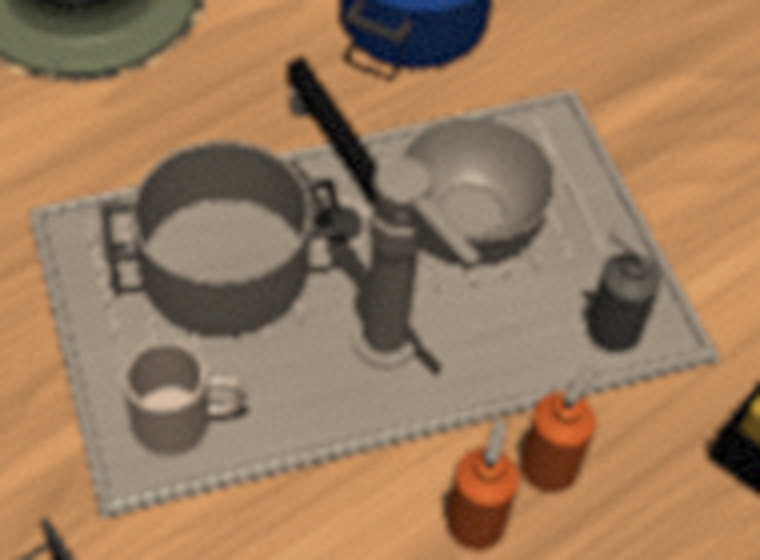

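The steel pot with two handles sits on the plate at top-view pixel (255,212). The other pot-shaped things are blue, at (157,257) and (385,225), so they are decoys. The cap is at about (232,165), the spout points to about (224,228), and the lever points to about (233,137). The grey soap pump is at about (185,140). The orange pumps at (224,120) and (248,118) are look-alikes.

```bash
python3 - <<'E'
from h import *
c=cams.get_calibration('top'); s=cams.get_calibration('scene')
f=lambda x,y:(130+(x+.5)/4-.5,110+(y+.5)/4-.5)
g=lambda x,y:(190+(x+.5)/4-.5,130+(y+.5)/4-.5)
P={}
for n,xy,z in [('cap',(409,220),.261),('levend',(413,106),.259),('spoutend',(370,481),.213),('potL',(411,405),.106),('potR',(592,405),.106),('potT',(502,318),.106),('potB',(500,500),.106),
 ('plTL',(173,42),.012),('plTR',(747,243),.012),('plBL',(52,384),.012),('plBR',(630,588),.012),('bowl',(245,316),.065),('soap',(217,110),.13),('mug',(643,290),.091)]:
    P[n]=onz(c,*f(*xy),z); print(n,P[n].round(3))
print('pl yaw',np.arctan2(*(P['plTL']-P['plBL'])[[1,0]]),np.arctan2(*(P['plTR']-P['plBR'])[[1,0]]),np.linalg.norm(P['plTL']-P['plBL']),np.linalg.norm(P['plTL']-P['plTR']))
for n,xy,z in [('cap',(404,180),.261),('potc',(222,205),.106),('spoutend',(299,66),.213),('levend',(472,258),.259)]:
    print('scene',n,onz(s,*g(*xy),z).round(3))
yaw=-0.34
mid=(P['plTL']+P['plBR']+P['plTR']+P['plBL'])/4
yw=np.arctan2(*(P['plTL']-P['plBL'])[[1,0]])
print('origin from plate',mid[:2]+.075*np.array([np.cos(yw),np.sin(yw)]))
o=P['cap'][:2]; pc=(P['potL']+P['potR'])[:2]/2
d=pc-o; print('dist',np.hypot(*d),'ang pot',np.arctan2(d[1],d[0]))
d=P['spoutend'][:2]-o; print(np.hypot(*d),np.arctan2(d[1],d[0]))
d=P['levend'][:2]-o; print(np.hypot(*d),np.arctan2(d[1],d[0]))
E
```

```text
cap [ 0.598 -0.017  0.261]
levend [ 0.699 -0.02   0.259]
spoutend [0.37  0.021 0.213]
potL [ 0.438 -0.009  0.106]
potR [ 0.438 -0.181  0.106]
potT [ 0.521 -0.095  0.106]
potB [ 0.349 -0.093  0.106]
plTL [0.805 0.237 0.012]
plTR [ 0.6   -0.339  0.012]
plBL [0.461 0.355 0.012]
plBR [ 0.258 -0.22   0.012]
bowl [0.525 0.155 0.065]
soap [0.717 0.173 0.13 ]
mug [ 0.548 -0.23   0.091]
pl yaw -0.32986790081092815 -0.33410347085304576 0.363410392886146 0.6108158285963078
scene cap [ 0.599 -0.012  0.261]
scene potc [ 0.43  -0.089  0.106]
scene spoutend [0.405 0.02  0.213]
scene levend [ 0.694 -0.017  0.259]
origin from plate [ 0.60199816 -0.01603159]
dist 0.17800511897132248 ang pot -2.6888434099545058
0.23147241703555085 2.9788699872548703
0.10073332934535886 -0.03221195775211909
```

```bash
cat >> h.py <<'E'
def togo(p,yaw):
    s=monitor.observe(); r=R.from_euler('xyz',s['tool_rot']); t=R.from_euler('xyz',[-np.pi/2,0,yaw])
    print('t',s['clock'],'rotvec',(r.inv()*t).as_rotvec().round(3),'mm',(r.inv().apply(np.array(p)-s['position'])*1000).round(1),'F',s['force'].round(2))
E
python3 - <<'E'
from h import *
togo((.45,.08,.25),0.14)
E
```

```text
t 0.1 rotvec [ 0.001  0.99  -0.001] mm [-360.4   -7.8 -372.8] F [ 0.06 -0.73  0.12]
```

Emit:
send_rows:
  series: "0 0.99 0 -360 -8 -373 0;0 0.99 0 -360 -8 -373 0;0 0.99 0 -360 -8 -373 0;0 0.99 0 -360 -8 -373 0;0 0.99 0 -360 -8 -373 0;0 0.99 0 -360 -8 -373 0;0 0.99 0 -360 -8 -373 0;0 0.99 0 -360 -8 -373 0;0 0.99 0 -360 -8 -373 0;0 0.99 0 -360 -8 -373 0;0 0.99 0 -360 -8 -373 0;0 0.99 0 -360 -8 -373 0;0 0.99 0 -360 -8 -373 0;0 0.99 0 -360 -8 -373 0;0 0.99 0 -360 -8 -373 0;0 0.99 0 -360 -8 -373 0;0 0.99 0 -360 -8 -373 0;0 0.99 0 -360 -8 -373 0"
  force: 20

```text
clock: 1.6
position: [0.4501, 0.0815, 0.2502]
tool_rot: [-1.571, 0.0, 0.142]
force: [-0.1, 0.0, 0.9]
grip_width: 0.0002
```

```bash
python3 - <<'E'
from h import *
a=cams.grab_frame('scene')[:,:,::-1]; cv2.imwrite('pics/scene1c.png',cv2.resize(a[60:270,160:400],None,fx=3,fy=2.8,interpolation=cv2.INTER_CUBIC))
togo((.45,.045,.202),0.14)
E
```

```text
t 1.65 rotvec [-0.     0.001 -0.   ] mm [ -5.3  48.2 -35.9] F [-0.2   0.06 -0.14]
```

View pics/scene1c.png

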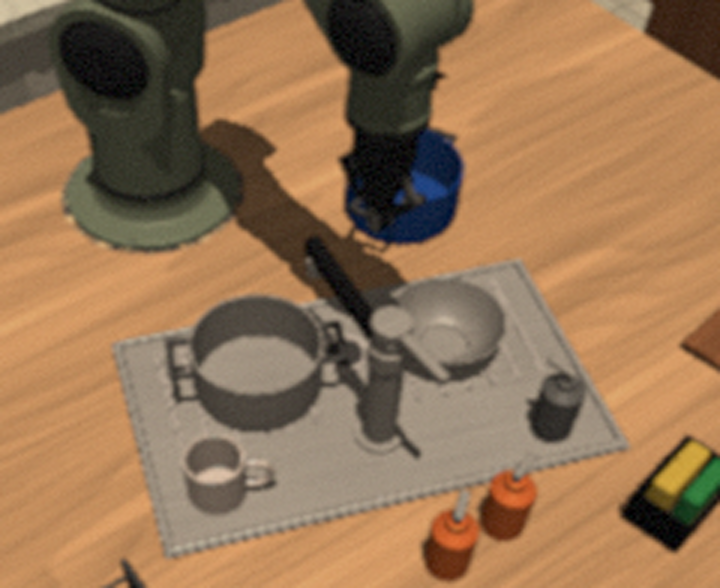

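The closed gripper stands on the robot's left of the spout, which is the side to push from. Next I descend and push slowly.

Emit:
send_rows:
  series: "0 0 0 0 24 0 0;0 0 0 0 48 0 0;0 0 0 -2 48 -10 0;0 0 0 -5 48 -20 0;0 0 0 -5 48 -26 0;0 0 0 -5 48 -30 0;0 0 0 -5 48 -34 0;0 0 0 -5 48 -38 0;0 0 0 -6 48 -42 0;0 0 0 -6 48 -46 0;0 0 0 -6 48 -50 0;0 0 0 -7 48 -54 0;0 0 0 -7 48 -58 0;0 0 0 -8 48 -62 0;0 0 0 -8 48 -66 0;0 0 0 -8 48 -70 0"

```text
clock: 2.98
position: [0.4522, 0.0097, 0.2023]
tool_rot: [-1.571, 0.0, 0.14]
force: [-2.0, 2.3, 0.1]
grip_width: 0.0001
```

Emit:
send_rows:
  series: "0 0 0 0 0 -4 0;0 0 0 0 0 -8 0;0 0 0 -1 0 -12 0;0 0 0 -1 0 -16 0;0 0 0 -2 0 -20 0;0 0 0 -2 0 -24 0;0 0 0 -3 0 -28 0;0 0 0 -3 0 -32 0;0 0 0 -3 0 -36 0;0 0 0 -4 0 -40 0;0 0 0 -4 0 -44 0;0 0 0 -4 0 -48 0;0 0 0 -4 0 -52 0;0 0 0 -4 0 -54 0;0 0 0 -4 0 -54 0"

```text
clock: 4.23
position: [0.4558, -0.0446, 0.2023]
tool_rot: [-1.571, 0.0, 0.139]
force: [0.9, -0.0, 0.4]
grip_width: 0.0001
```

```bash
python3 - <<'E'
from h import *
a=cams.grab_frame('scene')[:,:,::-1]; cv2.imwrite('pics/scene2c.png',cv2.resize(a[60:270,160:400],None,fx=3,fy=2.8,interpolation=cv2.INTER_CUBIC))
E
```

```text
(no output)
```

View pics/scene2c.png

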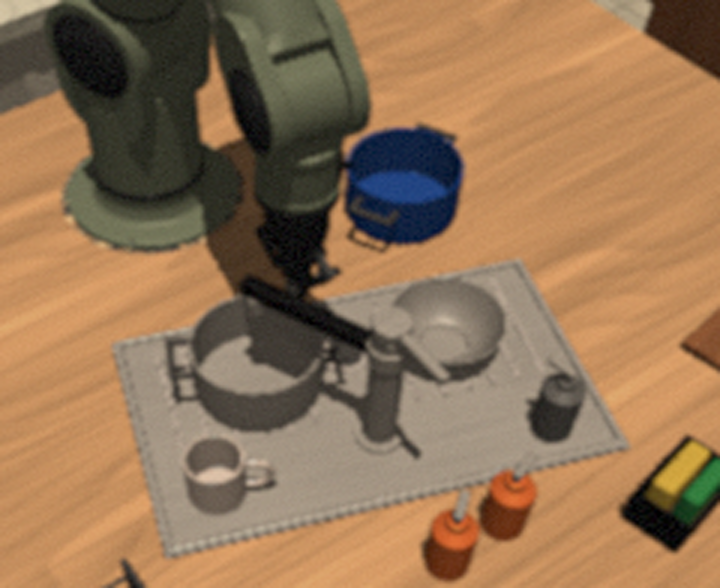

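```bash
python3 - <<'E'
from h import *
s=cams.get_calibration('scene'); O=np.array([.599,-.016])
f=lambda x,y:(160+(x+.5)/3-.5,60+(y+.5)/2.8-.5)
p=onz(s,*f(250,283),.213); d=p[:2]-O; print(p,np.hypot(*d),np.arctan2(d[1],d[0])%(2*np.pi))
for a in (3.45,3.5,3.55,3.594,3.65):
    q=proj(s,[*(O+.208*np.array([np.cos(a),np.sin(a)])),.213]); print(a,(q[0]-160)*3,(q[1]-60)*2.8)
E
```

```text
[ 0.41856932 -0.08694795  0.213     ] 0.19387841887437238 3.516235793444804
3.45 246.18906001577105 271.21134500096144
3.5 241.0966539362161 276.04222773070387
3.55 236.31178779904675 281.0762946482441
3.594 232.36638989263247 285.6676671320893
3.65 227.71921188884926 291.7196859021425
```

Emit:
send_rows:
  series: "0 0 0 0 0 -4 0;0 0 0 0 0 -8 0;0 0 0 0 0 -11 0;0 0 0 0 0 -14 0;0 0 0 0 0 -14 0;0 0 0 0 0 0 0;0 0 0 -10 0 30 0;0 0 0 -20 0 50 0;0 0 0 -20 0 60 0;0 0 0 -20 0 60 0;0 0 0 -20 -40 60 0;0 0 0 -20 -80 90 0;0 0 0 -20 -100 110 0;0 0 0 -20 -100 130 0;0 0 0 -20 -100 150 0;0 0 0 -20 -100 180 0;0 0 0 -20 -100 210 0;0 0 0 -20 -100 210 0"

```text
clock: 5.78
position: [0.4063, 0.1654, 0.3022]
tool_rot: [-1.57, -0.0, 0.144]
force: [0.3, 0.3, -0.9]
grip_width: -0.0
```

```bash
python3 - <<'E'
from h import *
for n in('scene','top'):
  a=cams.grab_frame(n)[:,:,::-1]; a=a[130:270,190:380] if n=='scene' else a[110:260,130:330]
  cv2.imwrite(f'pics/{n}3c.png',cv2.resize(a,None,fx=4,fy=4,interpolation=cv2.INTER_CUBIC))
E
```

```text
(no output)
```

View pics/scene3c.png

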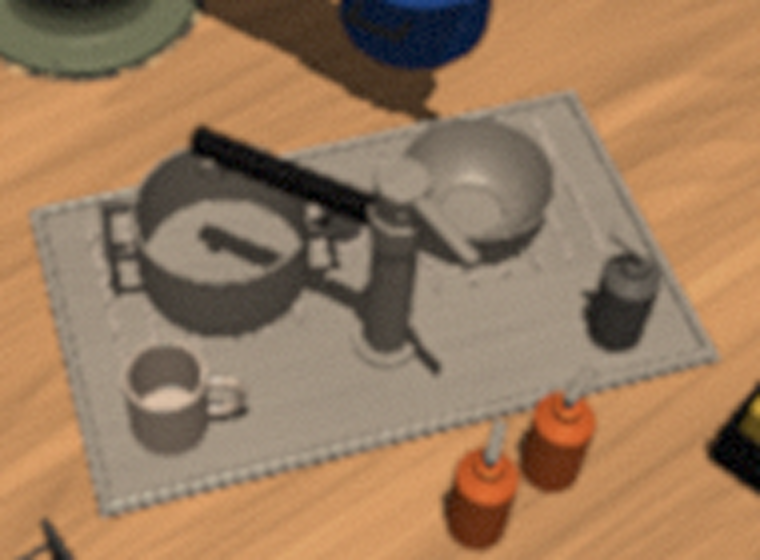

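View pics/top3c.png

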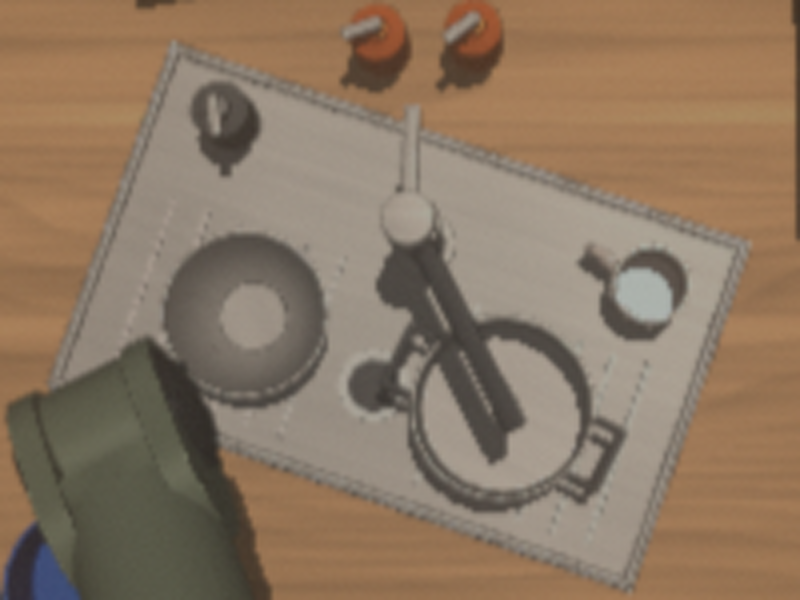

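```bash
python3 - <<'E'
from h import *
c=cams.get_calibration('top'); s=cams.get_calibration('scene'); O=np.array([.599,-.016])
f=lambda x,y:(130+(x+.5)/4-.5,110+(y+.5)/4-.5)
g=lambda x,y:(190+(x+.5)/4-.5,130+(y+.5)/4-.5)
for p in (onz(c,*f(512,424),.213),onz(s,*g(200,133),.213)):
    d=p[:2]-O; a=np.arctan2(d[1],d[0])%(2*np.pi); o=O+.188*np.array([np.cos(a),np.sin(a)])
    print(p.round(3),np.hypot(*d),a,o,o-[.436,-.095])
# lever approach: lever dir -0.03
O3=O; a=-0.03; u=np.array([np.cos(a),np.sin(a)]); n=np.array([-u[1],u[0]])
print(O+.078*u+.06*n)
togo((.68,.1,.30),1.0)
E
```

```text
[ 0.42  -0.106  0.213] 0.20010964543527004 3.608398170713331 [ 0.43111403 -0.10060675] [-0.00488597 -0.00560675]
[ 0.42  -0.103  0.213] 0.1989683840332386 3.592618855855567 [ 0.42979995 -0.0979472 ] [-0.00620005 -0.0029472 ]
[0.67876463 0.04163335]
t 5.8833 rotvec [ 0.    -0.859 -0.   ] mm [261.8   2.2 -99. ] F [-0.12  0.24 -0.96]
```

The outlet is about 8 mm from the pot centre in both views. Next is the lever.

```bash
python3 - <<'E'
from h import *
print(monitor.observe()['qpos'].round(2))
togo((.68,.07,.30),-0.03)
E
```

```text
[-0.76  0.15  0.28  2.   -0.05  1.   -0.32]
t 5.8833 rotvec [ 0.001  0.171 -0.   ] mm [ 257.5    2.2 -128.7] F [-0.12  0.24 -0.96]
```

Emit:
send_rows:
  series: "0 0.171 0 25 2 -12 0;0 0.171 0 50 2 -25 0;0 0.171 0 75 2 -37 0;0 0.171 0 100 2 -50 0;0 0.171 0 130 2 -65 0;0 0.171 0 160 2 -80 0;0 0.171 0 190 2 -95 0;0 0.171 0 220 2 -110 0;0 0.171 0 245 2 -122 0;0 0.171 0 257 2 -128 0;0 0.171 0 257 2 -128 0;0 0.171 0 257 25 -128 0;0 0.171 0 257 51 -128 0;0 0.171 0 257 51 -128 0;0 0.171 0 257 51 -128 0"

```text
clock: 7.13
position: [0.6784, 0.0692, 0.251]
tool_rot: [-1.572, 0.002, -0.032]
force: [-0.9, -0.5, 1.4]
grip_width: -0.0002
```

```bash
python3 - <<'E'
from h import *
print(monitor.observe()['qpos'].round(2))
a=cams.grab_frame('scene')[:,:,::-1]; cv2.imwrite('pics/scene4c.png',cv2.resize(a[60:270,160:400],None,fx=3,fy=2.8,interpolation=cv2.INTER_CUBIC))
O=np.array([.599,-.016])
s=monitor.observe(); r=R.from_euler('xyz',s['tool_rot'])
for a in np.arange(-.03,-1.36,-.1):
    u=np.array([np.cos(a),np.sin(a)]); n=np.array([-u[1],u[0]])
    p=np.append(O+.078*u+.018*n,.250)
    t=R.from_euler('xyz',[-np.pi/2,0,a])
    print(round(a,2),(r.inv()*t).as_rotvec().round(3),(r.inv().apply(p-s['position'])*1000).round(1))
print(s['position'],s['force'])
E
```

```text
[-0.4   0.63  0.35  1.44 -0.22  1.11 -0.05]
-0.03 [ 0.    -0.002  0.   ] [  0.6   2.4 -69.8]
-0.13 [0.    0.098 0.   ] [  2.    2.4 -77.6]
-0.23 [0.    0.198 0.   ] [  2.6   2.4 -85.6]
-0.33 [0.    0.298 0.   ] [  2.5   2.4 -93.6]
-0.43 [0.    0.398 0.   ] [   1.5    2.4 -101.6]
-0.53 [0.    0.498 0.   ] [  -0.3    2.4 -109.4]
-0.63 [0.    0.598 0.   ] [  -2.8    2.4 -117. ]
-0.73 [0.    0.698 0.   ] [  -6.1    2.4 -124.3]
-0.83 [0.    0.798 0.   ] [ -10.     2.4 -131.2]
-0.93 [0.    0.898 0.   ] [ -14.7    2.4 -137.7]
-1.03 [0.    0.998 0.   ] [ -20.     2.4 -143.7]
-1.13 [0.    1.098 0.   ] [ -25.8    2.4 -149.2]
-1.23 [0.    1.198 0.   ] [ -32.2    2.4 -154. ]
-1.33 [0.    1.298 0.   ] [ -39.     2.4 -158.2]
[0.67913057 0.06940283 0.25232514] [-0.35636887  0.11103703  1.19873621]
```

View pics/scene4c.png

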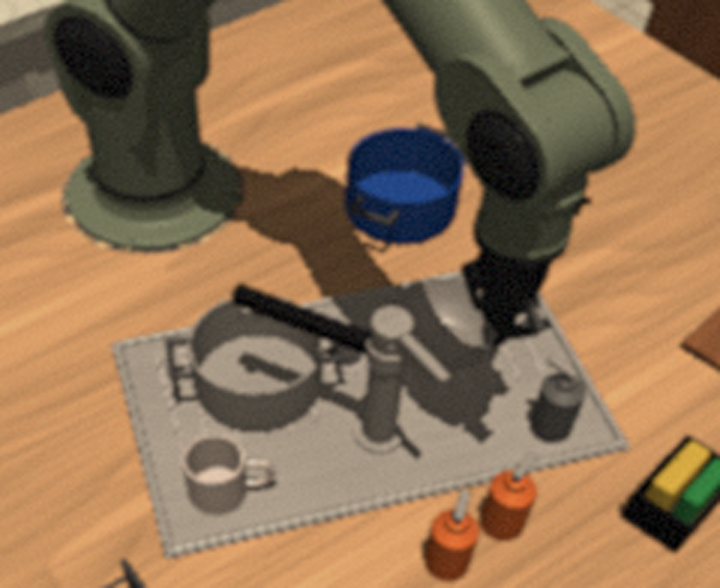

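The gripper is beside the lever, on the robot's left, and clear of everything. I push it in an arc, turning the tool with the lever.

Emit:
send_rows:
  series: "0 0 0 0 4 -20 0;0 0 0 0 4 -40 0;0 0 0 0 4 -52 0;0 0 0 0 4 -58 0;0 0 0 0 4 -64 0;0 0 0 1 4 -70 0;0 0.05 0 1 4 -74 0;0 0.1 0 2 4 -78 0;0 0.15 0 2 4 -82 0;0 0.2 0 3 4 -86 0;0 0.25 0 3 4 -90 0;0 0.3 0 2 4 -94 0;0 0.35 0 2 4 -98 0;0 0.4 0 1 4 -102 0;0 0.45 0 1 4 -106 0;0 0.5 0 0 4 -109 0;0 0.55 0 -1 4 -113 0;0 0.6 0 -3 4 -117 0;0 0.65 0 -4 4 -121 0;0 0.7 0 -6 4 -124 0"

```text
clock: 8.85
position: [0.6697, -0.0527, 0.2476]
tool_rot: [-1.57, -0.0, -0.732]
force: [2.3, 0.2, -0.2]
grip_width: 0.0001
```

```bash
python3 - <<'E'
from h import *
a=cams.grab_frame('scene')[:,:,::-1]; cv2.imwrite('pics/scene5c.png',cv2.resize(a[60:270,160:400],None,fx=3,fy=2.8,interpolation=cv2.INTER_CUBIC))
O=np.array([.599,-.016])
s=monitor.observe(); r=R.from_euler('xyz',s['tool_rot'])
for a in [-.83,-.93,-1.03,-1.13,-1.23,-1.28,-1.33,-1.38,-1.43,-1.48,-1.53]:
    u=np.array([np.cos(a),np.sin(a)]); n=np.array([-u[1],u[0]])
    p=np.append(O+.078*u+.018*n,.248)
    t=R.from_euler('xyz',[-np.pi/2,0,a])
    print(round(a,2),(r.inv()*t).as_rotvec().round(3),(r.inv().apply(p-s['position'])*1000).round(1))
print(s['position'],s['force'],s['qpos'].round(2))
E
```

```text
-0.83 [-0.001  0.093  0.   ] [ 2.2 -0.5 -8.9]
-0.93 [-0.001  0.193  0.   ] [  2.8  -0.5 -16.9]
-1.03 [-0.001  0.293  0.   ] [  2.7  -0.5 -24.9]
-1.13 [-0.001  0.393  0.   ] [  1.8  -0.5 -32.8]
-1.23 [-0.001  0.493  0.   ] [  0.   -0.5 -40.6]
-1.28 [-0.001  0.543  0.   ] [ -1.1  -0.5 -44.5]
-1.33 [-0.001  0.593  0.   ] [ -2.4  -0.5 -48.2]
-1.38 [-0.001  0.643  0.   ] [ -4.   -0.5 -51.9]
-1.43 [-0.001  0.693  0.   ] [ -5.7  -0.5 -55.6]
-1.48 [-0.001  0.743 -0.   ] [ -7.6  -0.5 -59.1]
-1.53 [-0.001  0.793 -0.   ] [ -9.6  -0.5 -62.5]
[ 0.66930486 -0.05337609  0.24754077] [ 1.16993856  0.33050438 -0.06145561] [-0.33  0.65  0.53  1.48 -0.35  1.1  -0.47]
```

View pics/scene5c.png

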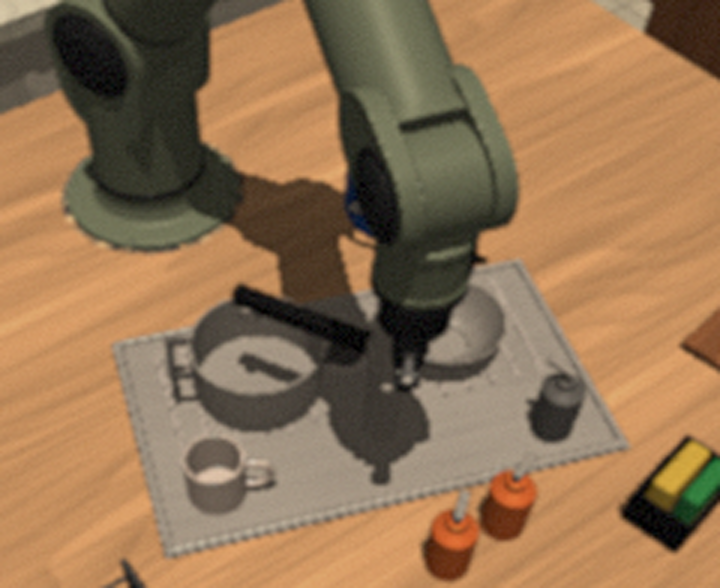

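Emit:
send_rows:
  series: "0 0.05 0 1 0 -5 0;0 0.1 0 2 0 -9 0;0 0.15 0 2 0 -13 0;0 0.2 0 3 0 -17 0;0 0.25 0 3 0 -21 0;0 0.3 0 3 0 -25 0;0 0.35 0 2 0 -29 0;0 0.4 0 2 0 -33 0;0 0.45 0 1 0 -37 0;0 0.5 0 0 0 -41 0;0 0.54 0 -1 0 -44 0;0 0.57 0 -2 0 -46 0;0 0.59 0 -2 0 -48 0;0 0.59 0 -2 0 -48 0"

```text
clock: 10.07
position: [0.6357, -0.0876, 0.2474]
tool_rot: [-1.571, 0.0, -1.321]
force: [-0.7, 0.9, -0.5]
grip_width: -0.0002
```

Emit:
send_rows:
  series: "0 0.03 0 0 0 -2 0;0 0.05 0 1 0 -4 0;0 0.07 0 1 0 -6 0;0 0.1 0 1 0 -8 0;0 0.1 0 1 0 -8 0"

```text
clock: 10.48
position: [0.6278, -0.0911, 0.2473]
tool_rot: [-1.571, -0.0, -1.424]
force: [0.6, -0.2, 0.7]
grip_width: -0.0004
```

Emit:
send_rows:
  series: "0 0.01 0 0 0 -1 0;0 0.03 0 0 0 -2 0;0 0.04 0 0 0 -3 0;0 0.04 0 0 0 -3 0"

```text
clock: 10.82
position: [0.625, -0.0913, 0.2473]
tool_rot: [-1.571, -0.0, -1.462]
force: [1.0, -0.8, -0.2]
grip_width: 0.0003
```

Emit:
send_rows:
  series: "0 0.01 0 0 0 -1 0;0 0.02 0 0 0 -2 0;0 0.02 0 0 0 -2 0"

```text
clock: 11.07
position: [0.623, -0.0915, 0.2473]
tool_rot: [-1.571, 0.0, -1.482]
force: [0.7, 0.4, -0.4]
grip_width: 0.0
```

Emit:
send_rows:
  series: "0 0.01 0 0 0 -0.5 0;0 0.02 0 0 0 -1 0;0 0.02 0 0 0 -1.5 0;0 0.02 0 0 0 -1.5 0"

```text
clock: 11.4
position: [0.6216, -0.0916, 0.2473]
tool_rot: [-1.571, -0.0, -1.501]
force: [0.2, -0.8, 0.1]
grip_width: -0.0003
```

Emit:
send_rows:
  series: "0 0.01 0 0 0 -0.5 0;0 0.02 0 0 0 -1 0;0 0.02 0 0 0 -1 0"

```text
clock: 11.65
position: [0.6207, -0.0917, 0.2473]
tool_rot: [-1.571, -0.0, -1.522]
force: [0.9, -0.3, 0.4]
grip_width: -0.0003
```

```bash
python3 - <<'E'
from h import *
for n in('scene','top'):
  a=cams.grab_frame(n)[:,:,::-1]; a=a[130:270,190:380] if n=='scene' else a[110:260,130:330]
  cv2.imwrite(f'pics/{n}6c.png',cv2.resize(a,None,fx=4,fy=4,interpolation=cv2.INTER_CUBIC))
print(monitor.observe()['force'])
E
```

```text
[ 0.34583178 -0.51514913  0.63955192]
```

View pics/scene6c.png

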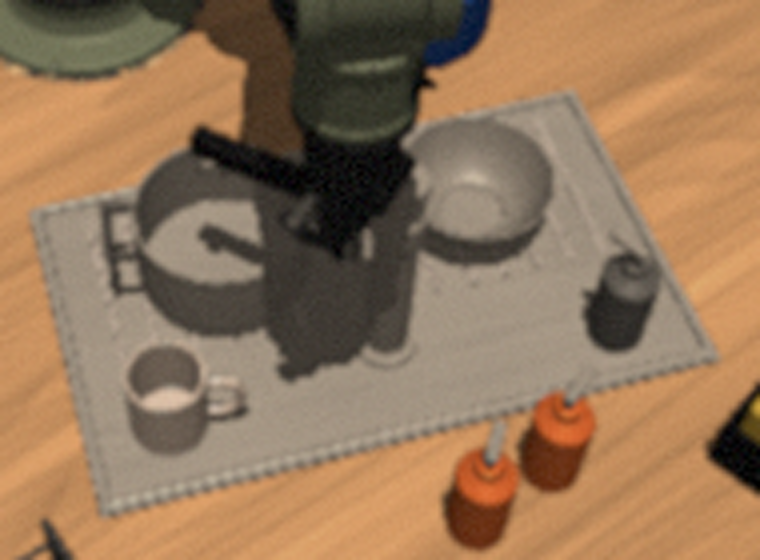

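Emit:
send_rows:
  series: "0 0 0 0 0 -1 0;0 0 0 0 0 -2 0;0 0 0 0 0 -2 0"

```text
clock: 12.0
position: [0.6186, -0.0918, 0.2473]
tool_rot: [-1.571, -0.0, -1.521]
force: [0.9, -0.9, -1.2]
grip_width: -0.0003
```

Emit:
send_rows:
  series: "0 0 0 0 0 -1 0;0 0 0 0 0 -1.5 0;0 0 0 0 0 -1.5 0"

```text
clock: 12.25
position: [0.6184, -0.0917, 0.2474]
tool_rot: [-1.568, -0.001, -1.521]
force: [12.5, -2.3, -5.8]
grip_width: -0.0002
```

The force jumped to 12.5 N, so the lever is at its stop. I back off and lift.

Emit:
send_rows:
  series: "0 0 0 0 0 3 0;0 0 0 0 0 10 0;0 0 0 0 0 25 0;0 0 0 0 0 45 0;0 0 0 0 0 60 0;0 0 0 0 -30 70 0;0 0 0 0 -65 70 0;0 0 0 0 -100 70 0;0 0 0 -30 -110 70 0;0 0 0 -65 -110 70 0;0 0 0 -100 -110 70 0;0 0 0 -140 -110 70 0;0 0 0 -180 -110 70 0;0 0 0 -220 -110 70 0;0 0 0 -250 -110 70 0;0 0 0 -250 -110 70 0;0 0 0 -250 -110 70 0"

```text
clock: 13.67
position: [0.6745, 0.1636, 0.3567]
tool_rot: [-1.572, -0.0, -1.518]
force: [0.1, -0.5, -0.3]
grip_width: 0.0001
```

```bash
python3 - <<'E'
from h import *
for n in('scene','top'):
  a=cams.grab_frame(n)[:,:,::-1]; a=a[130:270,190:380] if n=='scene' else a[110:260,130:330]
  cv2.imwrite(f'pics/{n}7c.png',cv2.resize(a,None,fx=4,fy=4,interpolation=cv2.INTER_CUBIC))
s=monitor.observe();print(s['force'],s['position'],np.abs(s['qd']).max())
E
```

```text
[0.29140785 0.13636799 0.39088948] [0.67480835 0.16039968 0.35723866] 0.01730000836280585
```

View pics/scene7c.png

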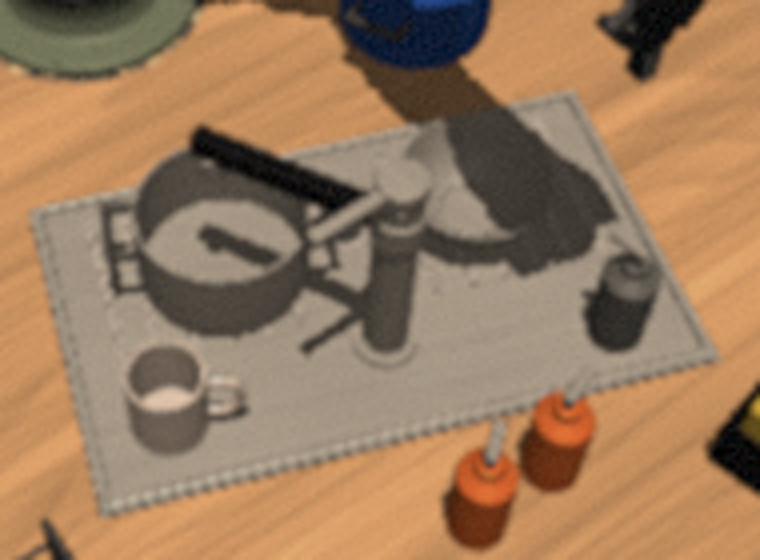

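View pics/top7c.png

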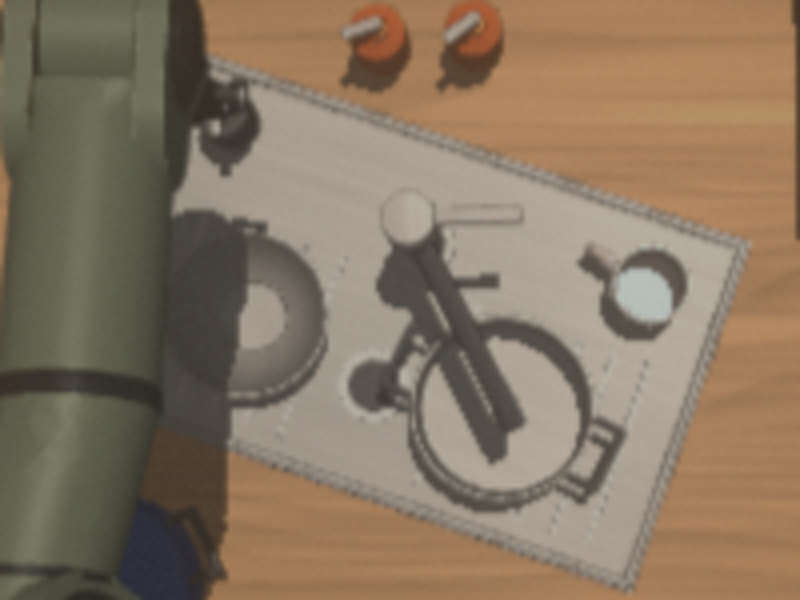

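```bash
python3 - <<'E'
from h import *
c=cams.get_calibration('top');f=lambda x,y:(130+(x+.5)/4-.5,110+(y+.5)/4-.5)
d=onz(c,*f(522,214),.259)-onz(c,*f(409,219),.261); print(np.hypot(*d[:2]),'lever',-(np.arctan2(d[1],d[0])+.332))
print(bot.job_done())
E
```

```text
0.09878231175291002 lever 1.1951615209357633
the job is handed in; nothing more can be done
None
```

The tap is set to fill the pot with cold water, and the job was handed in at about 14 s of the 72 s allowed. No verdict was reported.

- **Spout:** I pushed it round with the closed fingertips until the outlet was about 7 mm from the pot's centre, measured in both the top and scene views (limit 35 mm). Forces on it read about 3 N between moves.
- **Lever:** I swept it to the robot's right in an arc until the force jumped to about 14 N at the stop. It measures about 1.195 rad in the top view, where at least 1.08 is needed.
- **Other objects:** The pot, mug and soap pump look unmoved in the last pictures. The bowl does too, though arm shadow partly covered it, so I checked these by eye and did not measure them. The blue pots and orange pumps were left alone.
- **Arm:** It was clear of everything, with residual force about 0.5 N.

No checks failed. The two camera views differed by about 0.016 rad on the spout angle (about 3 mm at the outlet).

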